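# Fit the power module and close the clamshell case

### The arm

A 6-joint arm with a two-finger parallel gripper is mounted at the origin on the work surface. World frame = base frame: x ahead of the robot, y to its left, z up, the work surface at z = 0. Lengths are in m, angles in degrees, forces in N, time in s.
With the tool pointing down it reaches from about 0.325 to 0.9 m from the base axis. Payload 6.1 kg.
Tool frame: the origin (TCP) lies at the very end of the fingers, on their centre line; the grasp point (between the pads) lies 19 mm behind it; z points along the fingers, y is the direction in which the jaws open and shut (so a half turn about z gives the same grasp; the last joint's range is limited). The gripper opens to 87 mm and grips with 3 to 60 N. Pads are 19 mm wide; open, the fingers measure 117 mm over their backs; the gripper's body (75 mm by 190 mm) begins 51 mm behind the grasp point.
Start: joints at [-75.235, 12.628, 87.462, -0, 79.91, -7.225], TCP at [0.234, -0.58, 0.223] pointing down, gripper open.
Joint ranges: [-170.65, 170.65], [-52.31, 119.04], [5.05, 147.46], [-71.25, 251.25], [11.57, 151.72], [-153.62, 153.62]. Speed limits (degrees/s): [147.25, 147.25, 172.46, 180, 180, 180].

### API

Orientations are given as a 3x3 rotation matrix whose columns are the frame's x, y, z axes.
In Python, from station import manip gives the robot as it stands. The module is installed in compiled form; this text tells all that it offers. Calls block until the motion is done:
- manip.move_ptp(position, orientation): joint-space move of the TCP to a pose.
- manip.line_to(position, rot=None, feed=0.15, max_force=None): straight line of the TCP; rot=None keeps the orientation; feed is the mean speed in m/s. With max_force (N) it stops when the force on the tool has changed by that much, and returns True; else False.
- manip.goto_joints(angles): joint-space move.
- manip.release() and manip.close_gripper(f_grip=None): open the fingers fully, or close them until they stop; f_grip is the grip in N (None keeps the last).
- manip.hold(seconds).
- manip.inverse_kinematics(position, orientation): joint angles nearest the present ones, or None.
- manip.read_state(): the state.
- manip.camera(name): name is "scene" or "side" or "wrist"; returns the picture (480x640x3 uint8, red, green, blue); there is no depth.
- manip.camera_info(name): a dict with "vertical_fov" (degrees; the focal length in pixels is half the picture's height over the tangent of half this angle, whatever the lens; pixels are square), "cx", "cy" (the principal point, pixels), "k1" (the pictures are not rectified: a ray, as slopes to the right and down, at radius r is drawn at 1 + k1 r^2 times it, then the intrinsics apply), "position" and "orientation" of the camera in the world. Camera axes: x right, y down, z forward; pixel columns grow to the right and rows downward; lengths in m; the calibration is good to about 2 mm. A picture is of the moment at which its call begins: read the wrist's pose just before it. camera_info takes no time and is no camera call; for the wrist camera it gives the pose at the moment of the call.
A pose or a line that the arm cannot do raises manip.PlanningError and nothing moves.
- manip.hand_in(): hands the job in, once; it reports no verdict.
The state is a dict: "time": time; "joint_pos": joint angles; "qd": joint speeds; "effort": joint torques, N m; "tool_pos": TCP position; "tool_rot": TCP orientation; "contact_force": force on the tool from outside, world axes, zero at the start; "moment": the same for the moment, N m; "opening": finger opening in m.
Only numpy, scipy, OpenCV 4.12 (cv2) and the standard library are available. Lean on these libraries where they do the work, as an engineer would, in place of code of your own. Each camera call takes 0.05 s, during which the arm holds its last target.

### The job

Put the finned power module, heat sink up, flat into the rectangular nest inside the open grey case on the sloping cradle, without forcing it. Then swing the hinged upper half over and press it fully home, so that the rims of the two halves meet edge to edge all round. Leave the other things on the bench where they are.

Things in the scene. Friction and masses are not known exactly. Their poses are not given: they have to be found in the camera images.
- module: Power module: flat black base 56 x 90 x 18 mm (x, y, z) with an aluminium heat-sink block 30 x 40 x 26 mm (x, y, z) on its middle, 44 mm tall in all, about 0.28 kg. Starts flat on the bench, heat sink up. Origin: centre of the underside; z up through the heat sink, y along the 90 mm length. The two ways round are equal. Grip it by the heat sink.
- shell: Lower half of the grey case, fixed on a cradle sloping 30 degrees down to the robot side: open tray 110 x 150 x 28 mm (x, y, z), walls and floor 4 mm. Origin: centre of the underside, 50 mm above the bench. z: square to the sloping floor, out of the mouth, leaning 30 degrees from vertical towards the robot; x: up the slope to the hinge side; y: level, along the hinge. Cradle yaw within 0.3 rad.
- nest (a point): Middle of the nest's floor, 4 mm from the shell's origin along its z: the module's origin belongs here, its length along the shell's y, its z along the shell's z. Four ribs 10 mm high enclose the nest, 61 mm (shell x) by 95 mm (shell y), so the module has 2.5 mm play each side.
- cover_hinge (a point): Middle of the hinge line, at the top of the lower half's upper (far) rim: 55 mm along x and 28 mm along z from the shell's origin. The hinge line is the shell's y.
- cover (a joint): Angle of the hinged upper half, rad: 0 = shut, rims touching; positive = swung open, away from the robot; stops at 2.4. Starts about upright, 1.9 to 2.3. The hinge is stiff (0.2 N m): it stays where it is left and must be pushed, 2 to 4 N at the free edge, all the way. With the module seated it shuts 4 mm clear of the heat sink.
- cover_tab (a point): Middle of the finger tab on the upper half's free edge: 50 mm wide (along the hinge), 8 mm thick, 14 mm long; 117 mm from the hinge and 10 mm outward from the rim plane. The upper half is a tray like the lower one, 110 x 150 x 28 mm, walls 4 mm, from the hinge to its free edge 110 mm; its outer face is flat, 28 mm from its rim plane.
- spool: Bystander: steel-grey solder spool, diameter 60 mm, 48 mm tall, standing. Origin: centre of the underside.
- tray: Bystander: open white plastic tray 75 x 65 x 40 mm. Origin: centre of the underside.
- meter: Bystander: black hand-held test meter 150 x 75 x 42 mm, lying on its back. Origin: centre of the underside, x along its length.
- driver: Bystander: black screwdriver, 180 mm, lying. x along its length.
- flask: Bystander: white plastic bottle with black cap, diameter 44 mm, 100 mm tall, standing. Origin: centre of the underside.
- brush: Bystander: wooden-handled brush, 160 mm, lying. x along its length.
Mind the look-alikes: they are no part of the job. Leave any green, purple or yellow look-alike of the module alone.

How it is judged:
By the outcome, as a careful person would: the job done as asked, in the order asked, and still so for the second after the job is handed in, with the robot touching nothing.
It also fails if it takes over 59 s, if anything falls off the work surface, if the arm or the gripper's body presses on something with over 40 N, if the wrist force passes 120 N, or if a joint passes its speed limit or range.

## Working session

There is one attempt and no reset: what is moved stays moved. The work goes in short steps, each a Python script; the robot and the scene stay as the last script left them, time stands still between calls to the robot, and variables do not carry over. Pictures are saved under pics/ and viewed, and the job is handed in when it is done.

```bash
mkdir -p pics; ls; python3 - <<'E'
from station import manip
import cv2
for n in("scene","side","wrist"):
    i=manip.camera_info(n);print(n,i)
    cv2.imwrite(f"pics/{n}0.png",manip.camera(n)[:,:,::-1])
print(manip.read_state())
E
```

```text
pics
scene {'vertical_fov': 48.570385842764054, 'cx': 329.1369308770649, 'cy': 248.45922438673745, 'k1': -0.099947129523946, 'position': array([1.11927472, 0.46657021, 1.12424632]), 'orientation': array([[-0.4557024 ,  0.72642155, -0.51443858],
       [ 0.89012818,  0.37015311, -0.26581666],
       [-0.00267391, -0.57904957, -0.81528795]])}
side {'vertical_fov': 56.04774810767269, 'cx': 321.264604279914, 'cy': 235.90464547553526, 'k1': -0.05881709081766557, 'position': array([-0.15261563,  0.95784426,  0.76468173]), 'orientation': array([[-0.78774471, -0.34594343,  0.50968757],
       [-0.61586883,  0.42510369, -0.66331926],
       [ 0.01280087, -0.83642692, -0.54792896]])}
wrist {'vertical_fov': 65.982212764263, 'cx': 323.7497260055392, 'cy': 240.68577932079597, 'k1': -0.05258449215147932, 'position': array([ 0.29683836, -0.5538005 ,  0.38404246]), 'orientation': array([[ 0.37370486, -0.8980113 , -0.23220763],
       [-0.92754582, -0.36230438, -0.09162039],
       [-0.0018537 ,  0.2496222 , -0.96834153]])}
{'time': 0.15, 'joint_pos': array([-7.52339559e+01,  1.26659944e+01,  8.75106080e+01,  3.18842247e-05,
        7.99106913e+01, -7.22430504e+00]), 'qd': array([ 0.00646612, -0.15082304, -0.14240187,  0.04888695,  0.02185483,
        0.02512002]), 'effort': array([ 6.49670401e-04, -4.95190144e+01, -3.87883365e+01,  7.00559677e-02,
        5.30444097e-02, -6.56002544e-05]), 'tool_pos': array([ 0.23391171, -0.57905957,  0.22167724]), 'tool_rot': array([[ 9.27247014e-01,  3.74450030e-01, -3.87784181e-04],
       [ 3.74450181e-01, -9.27245863e-01,  1.47338372e-03],
       [ 1.92137301e-04, -1.51139651e-03, -9.99998839e-01]]), 'contact_force': array([-0.27558733,  0.41358862, -0.32237124]), 'moment': array([ 0.04424604,  0.01345066, -0.01861078]), 'opening': 0.08698238501494605}
```

View pics/scene0.png

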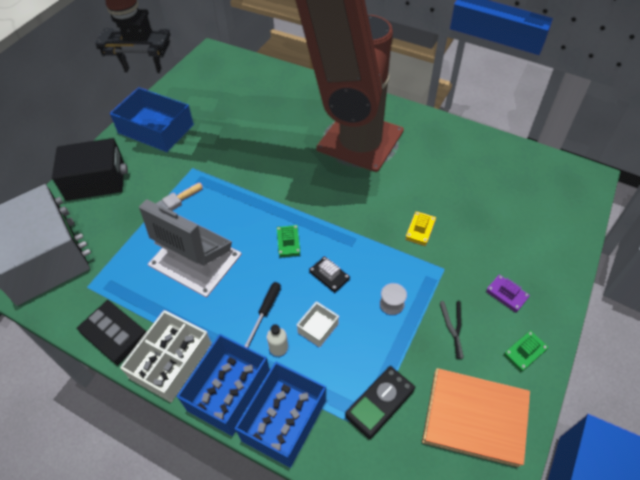

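View pics/side0.png

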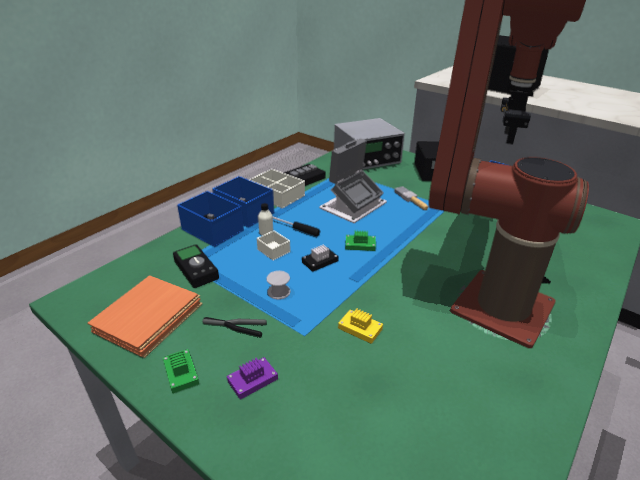

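View pics/wrist0.png

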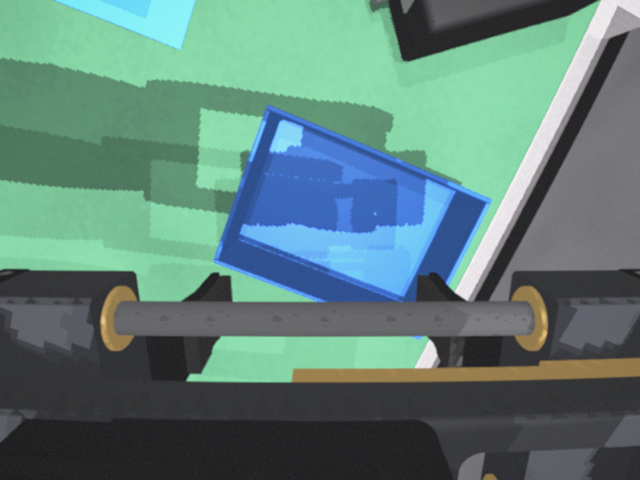

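Scene view: black module with bare aluminium sink at scene (330,272) / side (320,257). The look-alikes are green (289,240) and (525,351), yellow (421,228) and purple (508,292). Only the first fits. The case is at scene (195,250), side (352,190).

```bash
cat > h.py <<'E'
import numpy as np, cv2
from station import manip
def K(i):
    f=240/np.tan(np.radians(i["vertical_fov"]/2)); return np.array([[f,0,i["cx"]],[0,f,i["cy"]],[0,0,1.]]), np.array([i["k1"],0,0,0.])
def rays(i,uv):
    k,d=K(i); n=cv2.undistortPoints(np.array(uv,float).reshape(-1,1,2),k,d).reshape(-1,2)
    r=np.c_[n,np.ones(len(n))]@i["orientation"].T
    return r/np.linalg.norm(r,axis=1)[:,None]
def onz(i,uv,z):
    r=rays(i,uv); p=i["position"]; return p+r*((z-p[2])/r[:,2])[:,None]
def tri(cams):  # [(info,uv)..]
    A=np.zeros((3,3));b=np.zeros(3)
    for i,uv in cams:
        r=rays(i,[uv])[0];M=np.eye(3)-np.outer(r,r);A+=M;b+=M@i["position"]
    x=np.linalg.solve(A,b); return x,[np.linalg.norm(np.cross(x-i["position"],rays(i,[uv])[0])) for i,uv in cams]
def proj(i,P):
    k,d=K(i);R=np.array(i["orientation"]).T
    return cv2.projectPoints(np.array(P,float).reshape(-1,1,3),cv2.Rodrigues(R)[0],-R@i["position"],k,d)[0].reshape(-1,2)
def wpic(name):
    i=manip.camera_info("wrist");im=manip.camera("wrist");cv2.imwrite(f"pics/{name}.png",im[:,:,::-1]);return i,im
def down(yaw): # tool y axis at yaw+90, z down
    c,s=np.cos(yaw),np.sin(yaw);return np.array([[c,s,0],[s,-c,0],[0,0,-1.]])
E
python3 - <<'E'
from h import *
s,d=manip.camera_info("scene"),manip.camera_info("side")
for n,u,v in (("module",(331,268),(321,252)),("spool",(393,292),(278,280)),("case",(185,245),(355,190)),("flaskcap",(276,330),(265,210)),("trayw",(318,322),(273,243))):
    print(n,tri([(s,u),(d,v)]))
a=cv2.imread("pics/scene0.png")[180:330,110:370];b=cv2.imread("pics/side0.png")[120:290,250:450]
cv2.imwrite("pics/c1.png",cv2.resize(a,None,fx=3,fy=3,interpolation=2));cv2.imwrite("pics/c2.png",cv2.resize(b,None,fx=3.5,fy=3.5,interpolation=2))
E
```

```text
module (array([0.47872629, 0.13928052, 0.03193826]), [np.float64(0.002257643190077736), np.float64(0.0022576431900776985)])
spool (array([0.48073763, 0.3079651 , 0.0396285 ]), [np.float64(0.003043118973843407), np.float64(0.0030431189738433576)])
case (array([ 0.5983264 , -0.20788218,  0.0515569 ]), [np.float64(0.001885128798442776), np.float64(0.0018851287984426243)])
flaskcap (array([0.70649852, 0.12198841, 0.0787258 ]), [np.float64(0.0001676301777212762), np.float64(0.00016763017772146175)])
trayw (array([0.62254552, 0.17999926, 0.02395116]), [np.float64(7.4200460627793666e-06), np.float64(7.420046062835905e-06)])
```

View pics/c1.png

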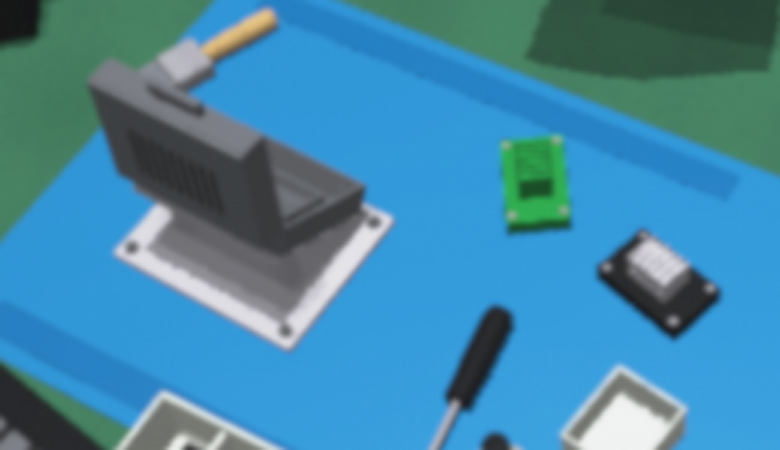

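View pics/c2.png

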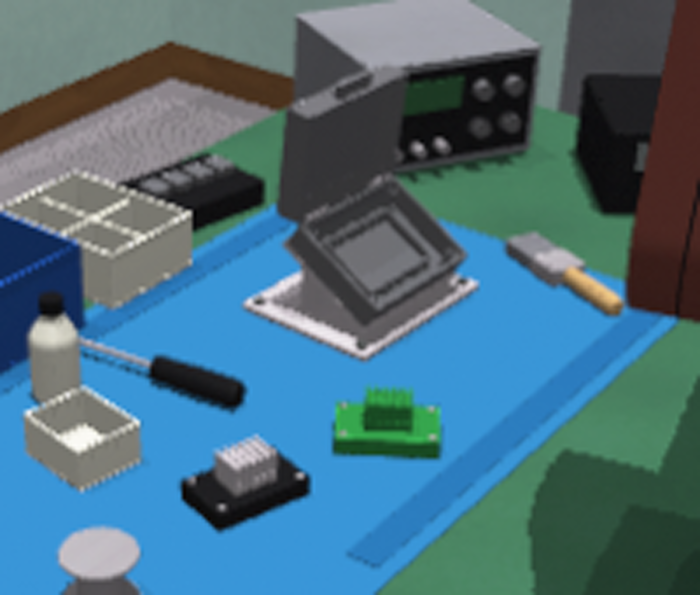

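The crop confirms the module: black base, bare aluminium sink. Next, look at the case and then the module with the wrist camera.

```bash
python3 - <<'E'
from h import *
manip.move_ptp([0.47,-0.2,0.33],down(0)); 
i,im=wpic("w_case");print(i["position"])
print(manip.read_state()["time"],manip.read_state()["joint_pos"])
manip.move_ptp([0.40,0.12,0.24],down(0))
i,im=wpic("w_mod");print(i["position"])
print(manip.read_state()["time"],manip.read_state()["joint_pos"])
import pickle
E
```

```text
[ 0.53768365 -0.20068797  0.49211255]
1.8833 [-3.19848308e+01 -6.01450574e+00  9.55732923e+01 -1.50001384e-02
  9.04774874e+01  5.80743312e+01]
[0.46841552 0.11932599 0.40304908]
3.2167 [ 5.74119675e+00 -1.79199122e+01  1.15002912e+02 -1.97388119e-02
  8.28600225e+01  9.58238681e+01]
```

View pics/w_case.png

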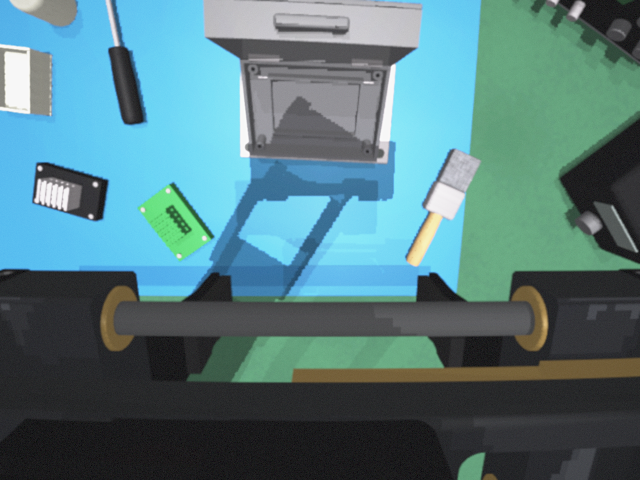

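View pics/w_mod.png

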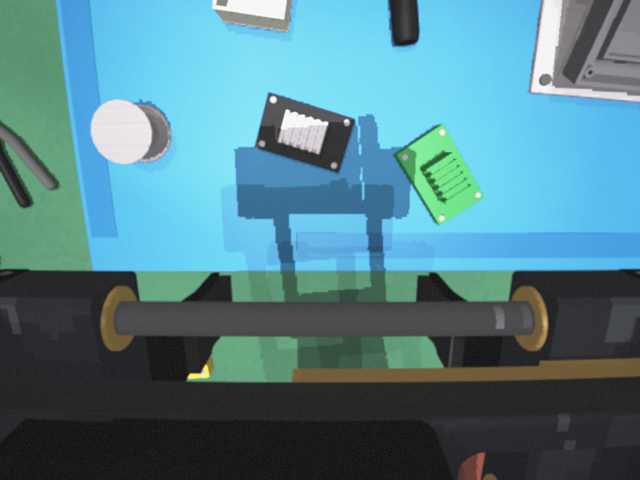

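Module in wrist view: base corners around (270,94)–(337,171), four white screws visible at about (273,100), (347,122), (334,165), (262,144). Case at (315,110), with the brush to its right. I'll enlarge both.

```bash
python3 - <<'E'
import cv2
a=cv2.imread("pics/w_case.png")[0:180,195:435];cv2.imwrite("pics/c3.png",cv2.resize(a,None,fx=3.3,fy=3.3,interpolation=2))
a=cv2.imread("pics/w_mod.png")[85:180,245:365];cv2.imwrite("pics/c4.png",cv2.resize(a,None,fx=6,fy=6,interpolation=2))
E
```

```text
(no output)
```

View pics/c3.png

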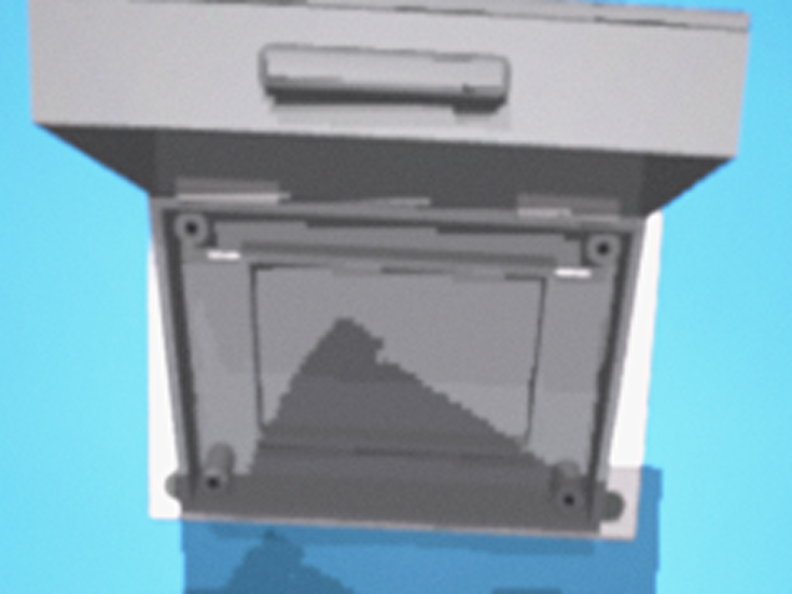

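View pics/c4.png

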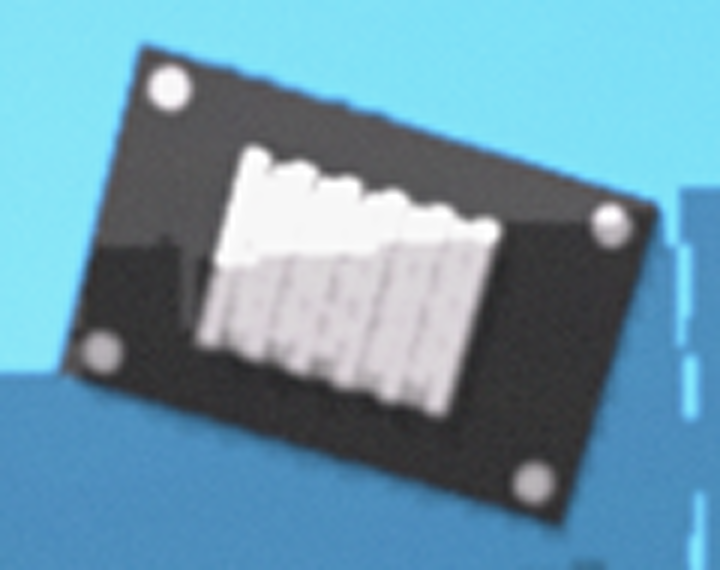

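```bash
cat >> h.py <<'E'
# fixed tool->camera rotation from the start readings
Rt0=np.array([[9.27247014e-01,3.74450030e-01,-3.87784181e-04],[3.74450181e-01,-9.27245863e-01,1.47338372e-03],[1.92137301e-04,-1.51139651e-03,-9.99998839e-01]])
Rc0=np.array([[0.37370486,-0.8980113,-0.23220763],[-0.92754582,-0.36230438,-0.09162039],[-0.0018537,0.2496222,-0.96834153]])
RTC=Rt0.T@Rc0
E
python3 - <<'E'
from h import *
i=manip.camera_info("wrist"); st=manip.read_state(); print("chk",np.abs(st["tool_rot"]@RTC-i["orientation"]).max())
uv=np.array([(170,88),(611,224),(534,483),(103,353)])/6+[245,85]-.4
P=onz(i,uv,0.018);c=P.mean(0);ly=(P[1]-P[0]+P[2]-P[3])/2;lx=(P[3]-P[0]+P[2]-P[1])/2
print(P[:,:2].round(4),c.round(4),np.linalg.norm(ly),np.linalg.norm(lx),"yaw of length",np.degrees(np.arctan2(ly[1],ly[0])),np.degrees(np.arctan2(lx[1],lx[0])))
# case
j=dict(i);j["position"]=np.array([0.53768365,-0.20068797,0.49211255]);j["orientation"]=down(0)@RTC
f=lambda q:np.array(q)/3.3+[195,0]-.35
F=onz(j,f([(152,200),(652,217)]),0.10175);print("far rim",F.round(4),np.linalg.norm(F[0]-F[1]))
N=onz(j,f([(182,515),(603,533)]),0.0467);print("near rim",N.round(4),np.linalg.norm(N[0]-N[1]))
d=F[0]-F[1];print("yaw",np.degrees(np.arctan2(d[0],d[1]))*-1)
print("plate",onz(j,f([(150,517),(635,538),(655,212)]),0.005).round(4))
E
```

```text
chk 0.00019123341202487425
[[0.5138 0.1691]
 [0.492  0.0964]
 [0.4494 0.109 ]
 [0.4713 0.1818]] [0.4816 0.1391 0.018 ] 0.07598863373526925 0.04433660166671931 yaw of length -106.72460551649976 163.40017741772988
far rim [[ 0.6201 -0.1191  0.1018]
 [ 0.615  -0.268   0.1018]] 0.14901929648267165
near rim [[ 0.5264 -0.1133  0.0467]
 [ 0.5199 -0.264   0.0467]] 0.15083913006119276
yaw -1.9396084406123815
plate [[ 0.5247 -0.0925  0.005 ]
 [ 0.5163 -0.2825  0.005 ]
 [ 0.636  -0.2857  0.005 ]]
```

Sizes check out: screws rectangular, case rims 149/151 mm wide, slope length as expected. Grasp the module with jaws along its length (over the 40 mm), so the gripper body clears the upright cover.

```bash
python3 - <<'E'
from h import *
R=down(np.radians(-16.7));c=np.array([0.4816,0.1391])
manip.move_ptp([*c,0.09],R)
print(manip.line_to([*c,0.0215],feed=0.08,max_force=8))
manip.close_gripper(30)
s=manip.read_state();print(s["time"],s["opening"],s["tool_pos"],s["contact_force"])
manip.line_to([*c,0.15],feed=0.15)
# planned look pose
yaw=np.radians(-2.3);sz=np.array([-.5*np.cos(yaw),-.5*np.sin(yaw),.866]);sx=np.array([.866*np.cos(yaw),.866*np.sin(yaw),.5]);sy=np.cross(sz,sx)
O=np.array([0.5704,-0.191,0.0743])-.028*sz   # midpoint of rims -> origin
print("O",O,"nest",O+.004*sz)
Rt=np.c_[sx,np.cross(-sz,sx),-sz]
for h in(.3,.25,.2,.12,.02):
  for xo in(-.12,-.06,0):
    print(h,xo,manip.inverse_kinematics(O+(h+.004)*sz+xo*sx,Rt))
E
```

```text
False
5.7917 0.03979587210807331 [0.48156367 0.13909678 0.02146628] [0.12284052 0.31796952 0.61125773]
O [ 0.58438872 -0.19156185  0.050052  ] nest [ 0.58239033 -0.19148158  0.053516  ]
0.3 -0.12 None
0.3 -0.06 [-56.80652794 -44.25897333 131.48343575  24.84921178  75.63871237
  32.91698198]
0.3 0 [-48.72817805 -36.11194852 124.14289334  22.4360576   71.65852995
  40.28507484]
0.25 -0.12 [-61.96503734 -47.48499872 140.64210928  26.89568702  72.55172507
  25.39908576]
0.25 -0.06 [-52.64443388 -38.94633852 133.36571782  24.65065887  67.36396149
  33.7292673 ]
0.25 0 [-45.54813324 -31.15945325 125.80120588  22.33879895  64.33599198
  40.74207091]
0.2 -0.12 [-57.15689313 -40.05547602 141.78838095  27.38184928  62.74782175
  25.76317626]
0.2 -0.06 [-48.99488505 -32.27657763 134.33157033  25.14171184  58.91863566
  33.80246275]
0.2 0 [-42.73694106 -25.19539943 126.64436543  22.75400622  56.98241618
  40.69932584]
0.12 -0.12 [-50.68182561 -24.81884823 141.22308971  30.762431    46.95558842
  23.62004173]
0.12 -0.06 [-44.03943368 -19.28303442 133.85656095  27.76023541  45.61715425
  32.09643373]
0.12 0 [-38.8744623  -13.91598097 126.23038205  24.66866263  45.54910881
  39.44695503]
0.02 -0.12 [-44.26012554  -3.23850511 136.64872003  41.8232249   30.08900408
  14.34404893]
0.02 -0.06 [-39.04777038  -0.97703913 129.92615312  35.35515845  31.13063423
  25.84102716]
0.02 0 [-34.91709652   1.94324319 122.75685611  29.71449349  32.938166
  35.41074505]
```

```bash
cat >> h.py <<'E'
def frame(yaw):
    c,s=np.cos(yaw),np.sin(yaw);a=np.radians(30)
    sx=np.array([np.cos(a)*c,np.cos(a)*s,np.sin(a)]);sz=np.array([-np.sin(a)*c,-np.sin(a)*s,np.cos(a)])
    return np.c_[sx,np.cross(sz,sx),sz]
def tool(S): # tool x = shell x, z=-shell z
    return np.c_[S[:,0],-S[:,1],-S[:,2]]
E
python3 - <<'E'
from h import *
import pickle
S=frame(np.radians(-2.3));O=np.array([.5844,-.1916,.05])
manip.move_ptp(O+S@[-.12,0,.19],tool(S))
i,im=wpic("w_case2");pickle.dump(i,open("i2.pkl","wb"))
s=manip.read_state();print(s["time"],s["opening"],s["contact_force"])
cv2.imwrite("pics/scene2.png",manip.camera("scene")[:,:,::-1])
E
```

```text
8.225 0.040047864063712524 [ 0.40043215 -0.06300829 -1.82878735]
```

View pics/w_case2.png

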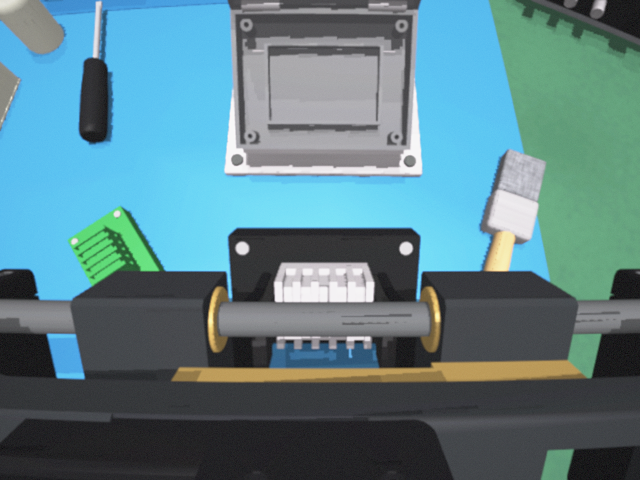

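View pics/scene2.png

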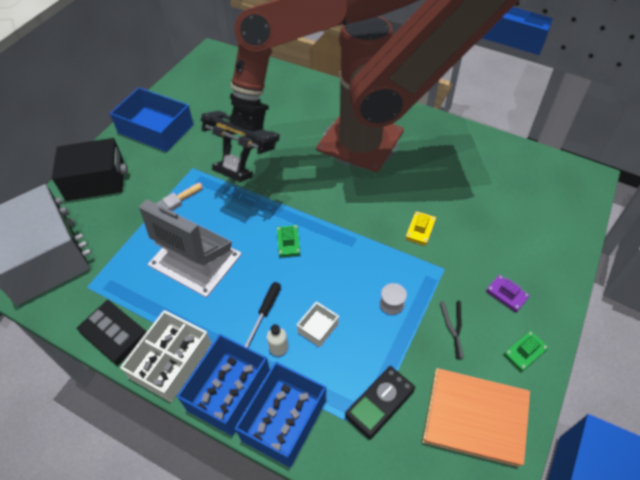

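Wrist view: nest at about (270–378, 45–125), the held module's front edge at row ~232 with screws at (242,248) and (406,248). Both are visible in one image, so I can measure them relative to each other.

```bash
python3 - <<'E'
import cv2
a=cv2.imread("pics/w_case2.png")
cv2.imwrite("pics/c5.png",cv2.resize(a[0:150,225:425],None,fx=4,fy=4,interpolation=2))
cv2.imwrite("pics/c6.png",cv2.resize(a[140:290,220:425],None,fx=3.9,fy=3.9,interpolation=2))
E
```

```text
(no output)
```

View pics/c5.png

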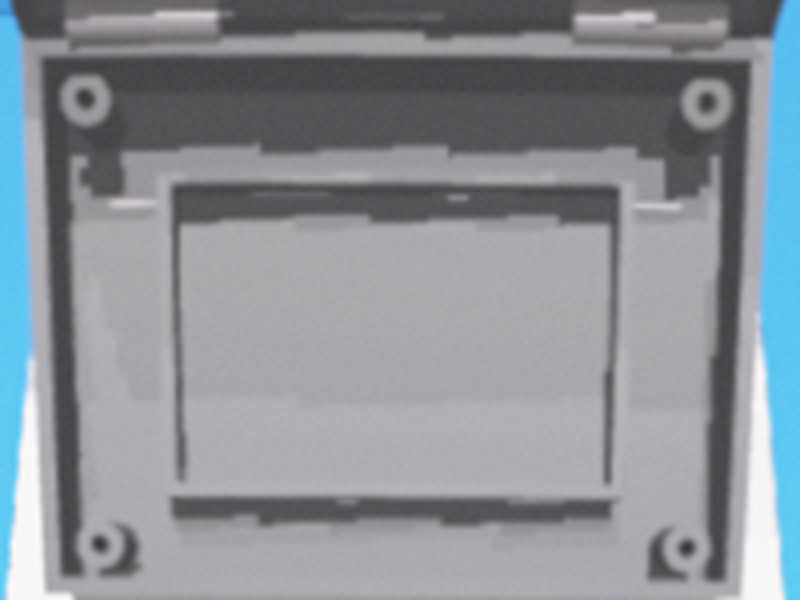

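View pics/c6.png

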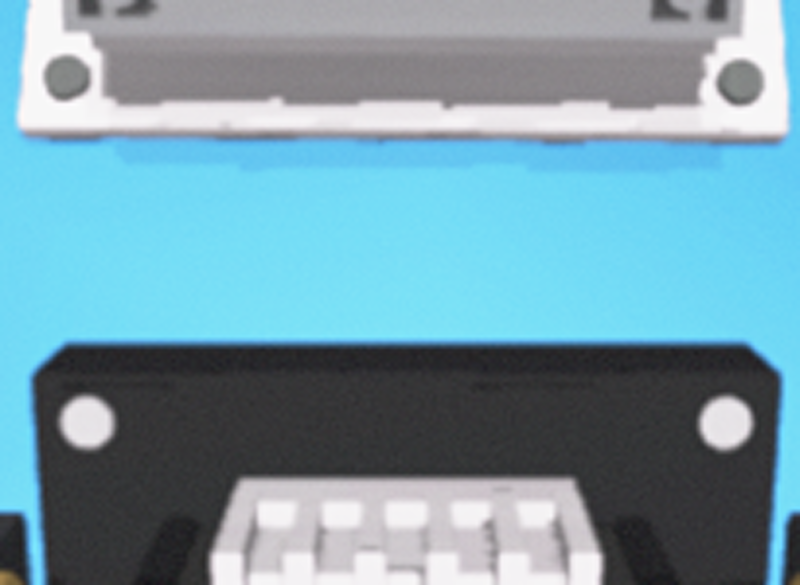

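```bash
cat >> h.py <<'E'
def onplane(i,uv,S,O,z):
    """hits of rays with plane shell-z = z, in shell coordinates (mm)"""
    r=rays(i,uv);n=S[:,2];p=i["position"]
    t=((O+n*z-p)@n)/(r@n);return (p+r*t[:,None]-O)@S*1e3
E
python3 - <<'E'
from h import *
import pickle
i=pickle.load(open("i2.pkl","rb"));S=frame(np.radians(-2.3));O=np.array([.5844,-.1916,.05])
f=lambda q:np.array(q)/4.+[225,0]-.4
for n,q,z in(("nest TL,TR,BR,BL",[(172,187),(620,187),(611,486),(182,486)],.014),("rim",[(25,40),(770,40),(740,590),(48,592)],.028),("boss",[(85,98),(707,102),(686,547),(100,545)],.024)):
    P=onplane(i,f(q),S,O,z);print(n,P[:,:2].round(1).tolist(),"c",P.mean(0).round(2))
g=lambda q:np.array(q)/3.9+[220,140]-.4
st=manip.read_state();T=st["tool_pos"];Rt=st["tool_rot"]
M=np.c_[Rt[:,0],-Rt[:,1],-Rt[:,2]]  # module frame axes; origin ~ T - 21.5mm along z
print("angle err",np.abs(M-S).max())
P=onplane(i,g([(87,422),(726,423),(35,378),(780,378)]),M,T-M[:,2]*.0215,.018);print("screws+front corners rel module-nominal",P.round(2).tolist())
E
```

```text
nest TL,TR,BR,BL [[30.1, 47.8], [30.0, -46.8], [-31.0, -46.6], [-30.9, 47.5]] c [-0.46  0.45 14.  ]
rim [[54.6, 74.4], [54.4, -74.1], [-53.2, -73.0], [-53.4, 75.0]] c [ 0.62  0.57 28.  ]
boss [[44.8, 63.6], [43.9, -62.7], [-44.2, -61.8], [-43.6, 64.2]] c [ 0.23  0.81 24.  ]
angle err 0.0015265335353245382
screws+front corners rel module-nominal [[21.49, 37.95, 18.0], [21.2, -38.64, 18.0], [26.94, 43.86, 18.0], [26.75, -44.81, 18.0]]
```

Nest corners measure ±30.5 × ±47.2 mm, against 30.5 × 47.5 expected. The offset is about 0.5 mm and the module is about 1 mm off in the jaws, all within the play once corrected. Inserting.

```bash
python3 - <<'E'
from h import *
S=frame(np.radians(-2.3));O=np.array([.5844,-.1916,.05]);x,y=.00045,.0008
manip.line_to(O+S@[x,y,.10],tool(S),feed=.12)
manip.line_to(O+S@[x,y,.045],tool(S),feed=.06)
print(manip.line_to(O+S@[x,y,.0245],tool(S),feed=.02,max_force=7))
s=manip.read_state();print(s["time"],s["opening"],s["contact_force"],((s["tool_pos"]-O)@S*1e3).round(2))
wpic("w_in")
cv2.imwrite("pics/side3.png",manip.camera("side")[120:290,250:450,::-1].repeat(3,0).repeat(3,1))
E
```

```text
True
11.6583 0.039952268833386234 [-1.26280463  0.99326113  4.05980659] [ 0.15  1.05 25.36]
```

View pics/w_in.png

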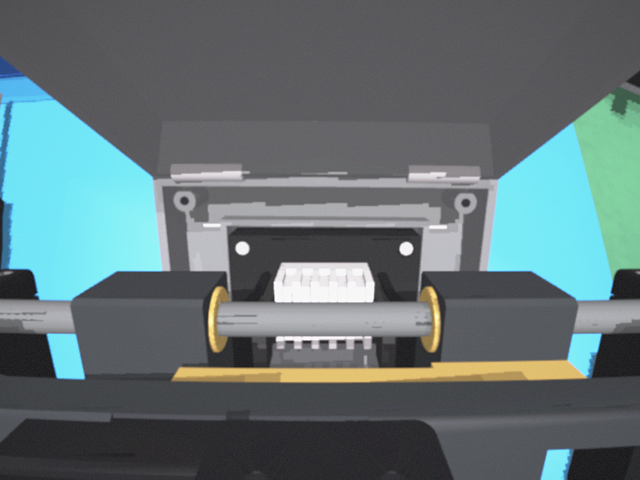

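View pics/side3.png

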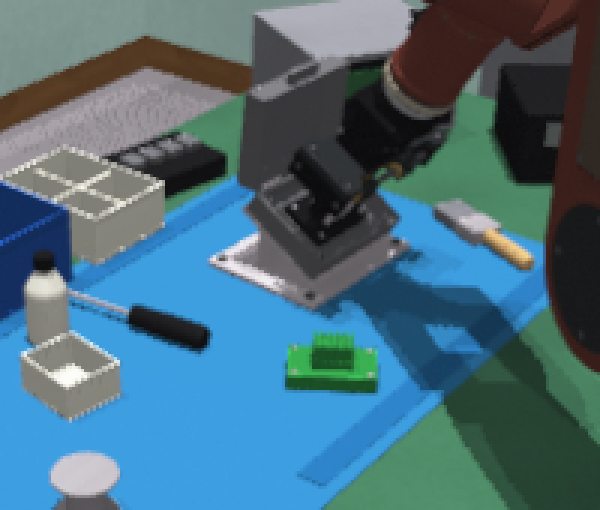

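Seated: TCP at 25.4 mm along shell z against 25.5 expected, with the module's front edge inside the far rib. Release, back off and check.

```bash
python3 - <<'E'
from h import *
import pickle
S=frame(np.radians(-2.3));O=np.array([.5844,-.1916,.05]);x,y=.00015,.00105
manip.release()
manip.line_to(O+S@[x,y,.11],tool(S),feed=.12)
manip.move_ptp(O+S@[-.12,0,.20],tool(S))
i,im=wpic("w_chk");pickle.dump(i,open("i3.pkl","wb"))
print(manip.read_state()["time"])
cv2.imwrite("pics/c7.png",cv2.resize(im[0:150,215:435,::-1],None,fx=3.6,fy=3.6,interpolation=2))
for n in("side","scene"):cv2.imwrite(f"pics/{n}4.png",manip.camera(n)[:,:,::-1])
cv2.imwrite("pics/c8.png",cv2.resize(cv2.imread("pics/side4.png")[120:250,310:410],None,fx=4.6,fy=4.6,interpolation=2))
E
```

```text
14.3417
```

View pics/c7.png

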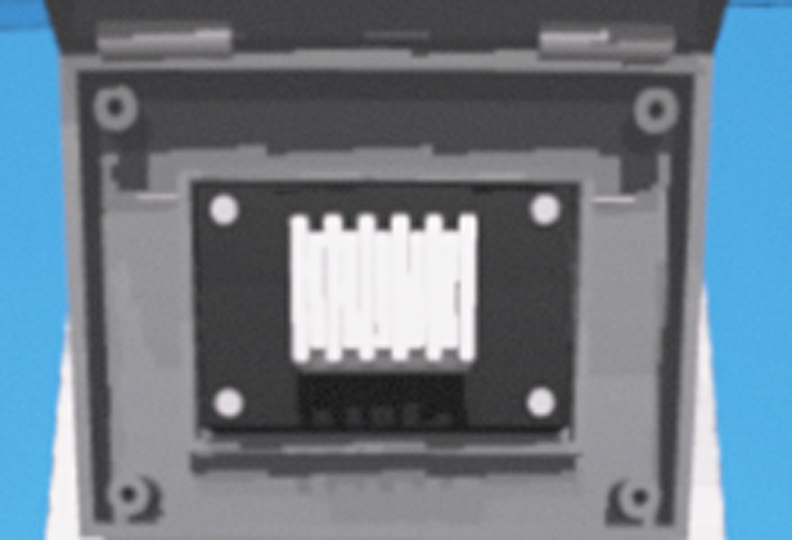

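View pics/c8.png

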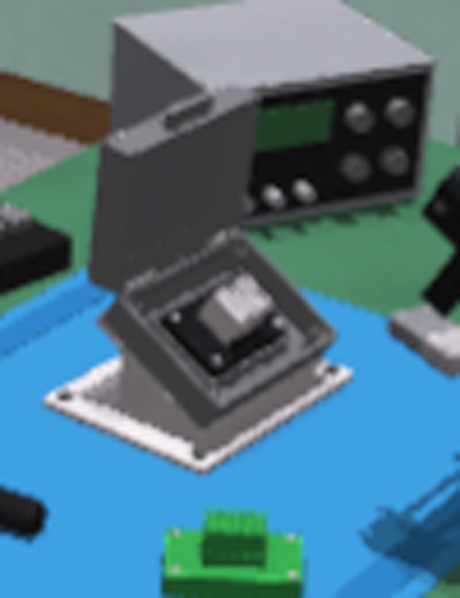

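The module sits squarely inside the ribs (screws (224,210), (545,210), (541,402), (229,402) in the crop). Next: confirm the numbers, measure the cover angle and locate the scope box behind.

```bash
python3 - <<'E'
from h import *
import pickle
i=pickle.load(open("i3.pkl","rb"));S=frame(np.radians(-2.3));O=np.array([.5844,-.1916,.05])+frame(np.radians(-2.3))@[-.0002,.0005,0]
f=lambda q:np.array(q)/3.6+[215,0]-.4
print("screws",onplane(i,f([(224,210),(545,210),(541,402),(229,402)]),S,O,.022).round(1).tolist())
s,d=manip.camera_info("scene"),manip.camera_info("side")
H=O+S@[.055,0,.028];print("H",H)
for u,v in (((169,213),(351.4,144.3)),):
    X,e=tri([(s,u),(d,v)]);q=(X-H)@S;print("tab",X,e,q, "r",np.hypot(q[0],q[2]),"theta",np.arctan2(q[2],-q[0])+np.arctan2(.010,.117))
# wrist view, free edge rim corners -> theta
j=dict(i);j["position"]=np.array([0.53768365,-0.20068797,0.49211255]);j["orientation"]=down(0)@RTC
g=lambda q:np.array(q)/3.3+[195,0]-.35
for th in np.arange(1.8,2.4,.1):
    P=[H+S@[-.11*np.cos(th),y,.11*np.sin(th)] for y in(.075,-.075)]
    print(round(th,2),((proj(j,P)+.35-[195,0])*3.3).round(0).tolist())
print("scope top corner near",tri([(s,(55,188)),(d,(337,128))]), )
E
```

```text
screws [[22.4, 38.4, 22.0], [22.3, -37.8, 22.0], [-21.6, -37.8, 22.0], [-21.4, 38.4, 22.0]]
H [ 0.6178513  -0.19244314  0.10164871]
tab [ 0.61825018 -0.19558947  0.21316596] [np.float64(0.0024535424250200816), np.float64(0.0024535424250200686)] [ 0.05621313 -0.00312778  0.09631436] r 0.11151848047378429 theta 2.184364102323625
1.8 [[41.0, 245.0], [724.0, 272.0]]
1.9 [[37.0, 190.0], [731.0, 218.0]]
2.0 [[33.0, 134.0], [737.0, 163.0]]
2.1 [[32.0, 78.0], [742.0, 107.0]]
2.2 [[32.0, 23.0], [746.0, 52.0]]
2.3 [[33.0, -30.0], [748.0, -1.0]]
scope top corner near (array([ 0.74569307, -0.36047074,  0.24998034]), [np.float64(0.0656904589366968), np.float64(0.06569045893669664)])
```

View pics/scene4.png

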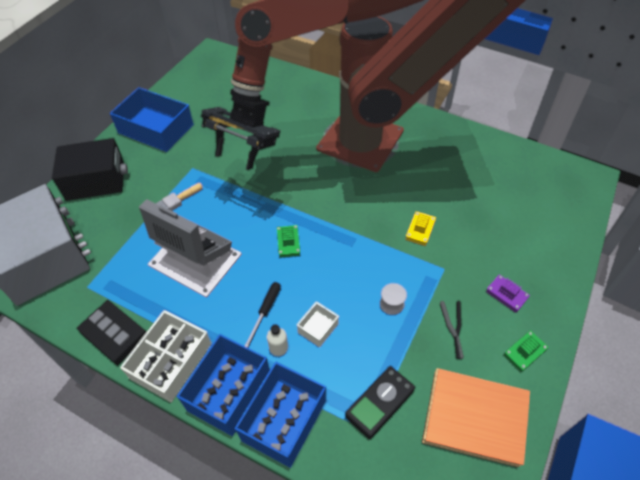

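θ ≈ 2.02 from the wrist view. The two-view tab fix gives 2.18 but comes out with the tab radius short, so I trust it less. I'll approach behind the cover with clearance for both values.

```bash
cat >> h.py <<'E'
S=frame(np.radians(-2.3));O=np.array([.5844,-.1916,.05])+S@[-.0002,.0005,0];H=O+S@[.055,0,.028]
def push(th,r=.09,gap=0.):
    """TCP pose with the closed fingertips' corner on the cover's outer face"""
    d=S@[-np.cos(th),0,np.sin(th)];n=S@[np.sin(th),0,np.cos(th)]
    t=np.radians(30)*np.clip((1.1-th)/1.1,0,1)
    yaw=np.radians(-2.3);h=np.array([np.cos(yaw),np.sin(yaw),0]);up=np.array([0,0,1.])
    u=np.cos(t)*up-np.sin(t)*h; e=np.cos(t)*h+np.sin(t)*up
    k=np.clip((n@e)/.15,-1,1)
    R=np.c_[e,np.cross(-u,e),-u]
    return H+r*d+(.028+gap)*n+.0095*k*e,R
E
python3 - <<'E'
from h import *
s,d=manip.camera_info("scene"),manip.camera_info("side")
print("scope front bottom corner", onz(s,[(90,262)],0.0), onz(d,[(395,165)],0))
for th in(2.3,2.0,1.7,1.4,1.1,.8,.5,.2,0):
    p,R=push(th);q=manip.inverse_kinematics(p,R);print(th,p.round(3),None if q is None else q.round(0))
p,R=push(2.0);
for x in(.70,.72):
  for z in(.2,.3,.38):print(x,z,manip.inverse_kinematics([x,p[1],z],R))
E
```

```text
scope front bottom corner [[ 0.7311429  -0.43517182  0.        ]] [[ 0.65112188 -0.57812451  0.        ]]
2.3 [ 0.673 -0.195  0.184] [-23.  24.  77.  -0.  79.  70.]
2.0 [ 0.647 -0.194  0.194] [-23.  20.  81.  -0.  79.  69.]
1.7 [ 0.619 -0.192  0.195] [-24.  17.  85.  -0.  78.  68.]
1.4 [ 0.591 -0.191  0.189] [-25.  14.  90.  -0.  76.  67.]
1.1 [ 0.567 -0.19   0.174] [-26.  11.  94.  -0.  74.  66.]
0.8 [ 0.548 -0.19   0.154] [-29.   4. 105.   4.  64.  62.]
0.5 [ 0.536 -0.189  0.13 ] [-32.  -2. 115.  10.  53.  55.]
0.2 [ 0.53  -0.189  0.102] [-36.  -5. 123.  20.  42.  44.]
0 [ 0.526 -0.189  0.081] [-39.  -5. 129.  30.  36.  32.]
0.7 0.2 [-2.16730019e+01  2.72512522e+01  7.14176793e+01 -2.54444375e-14
  8.13310686e+01  7.06269981e+01]
0.7 0.3 [-2.16730019e+01  2.49152683e+01  6.39696109e+01 -2.54444375e-14
  9.11151207e+01  7.06269981e+01]
0.7 0.38 [-2.16730019e+01  2.48752450e+01  5.56839828e+01 -2.54444375e-14
  9.94407722e+01  7.06269981e+01]
0.72 0.2 [-2.11018986e+01  2.99691371e+01  6.76980439e+01 -2.54444375e-14
  8.23328190e+01  7.11981014e+01]
0.72 0.3 [-2.11018986e+01  2.78331504e+01  6.00799259e+01 -2.54444375e-14
  9.20869237e+01  7.11981014e+01]
0.72 0.38 [-2.11018986e+01  2.80157109e+01  5.14941230e+01 -2.54444375e-14
  1.00490166e+02  7.11981014e+01]
```

```bash
python3 - <<'E'
from h import *
manip.close_gripper(20)
p,R=push(2.0)
c=manip.read_state()["tool_pos"]
manip.line_to([c[0],c[1],.36],feed=.25)
manip.move_ptp([.55,p[1],.40],R)
manip.move_ptp([.705,p[1],.38],R)
print(manip.line_to([.705,p[1],p[2]],feed=.15,max_force=6))
s=manip.read_state();print(s["time"],s["opening"],s["tool_pos"],s["contact_force"])
for n in("side","scene"):cv2.imwrite(f"pics/{n}5.png",manip.camera(n)[:,:,::-1])
a=cv2.imread("pics/scene5.png")[150:310,90:290];b=cv2.imread("pics/side5.png")[80:240,290:490]
cv2.imwrite("pics/c9.png",cv2.resize(np.hstack([a,b]),None,fx=2,fy=2,interpolation=2))
E
```

```text
False
19.925 0.0006709031932908235 [ 0.70573811 -0.19387743  0.19553927] [0.29034945 0.43085269 0.33133893]
```

View pics/c9.png

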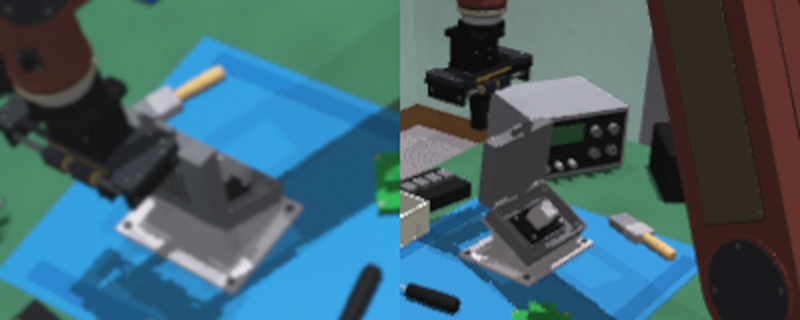

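The closed fingers are behind the cover, clear of it. Swing it down to about 0.25 rad first, then check.

```bash
python3 - <<'E'
from h import *
for th in list(np.arange(1.95,0.2,-.17)):
    p,R=push(th);hit=manip.line_to(p,R,feed=.07,max_force=14)
    s=manip.read_state();print(round(th,2),hit,s["contact_force"].round(1),np.linalg.norm(s["tool_pos"]-p).round(4))
    if hit:break
print(s["time"])
for n in("side","scene"):cv2.imwrite(f"pics/{n}6.png",manip.camera(n)[:,:,::-1])
a=cv2.imread("pics/scene6.png")[150:310,90:290];b=cv2.imread("pics/side6.png")[80:240,290:490]
cv2.imwrite("pics/c10.png",cv2.resize(np.hstack([a,b]),None,fx=2,fy=2,interpolation=2))
E
```

```text
1.95 False [0.8 0.5 2. ] 0.0004
1.78 False [-0.1 -0.4  0.2] 0.0007
1.61 False [ 0.4  0.1 -0.1] 0.0006
1.44 False [-0.4 -0.6 -0.5] 0.0003
1.27 False [ 0.3  1.  -0.3] 0.0003
1.1 False [ 0.2 -0.2 -0.2] 0.0004
0.93 False [ 0.3 -0.2  0.1] 0.0004
0.76 False [ 0.8 -0.6  1.1] 0.0004
0.59 False [ 0.4 -0.3  1.1] 0.0004
0.42 False [ 0.3 -0.5  0.8] 0.0005
0.25 False [-0.6  0.4  0. ] 0.0007
24.8
```

View pics/c10.png

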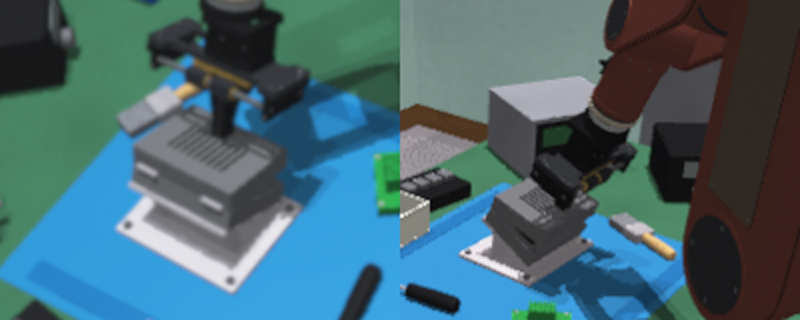

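```bash
python3 - <<'E'
from h import *
def rep(t):
    s=manip.read_state();q=(s["tool_pos"]-H)@S*1e3
    print(t,s["contact_force"].round(1),"shell rel hinge mm",q.round(2),s["time"])
for th in(.12,.04):
    p,R=push(th);print(manip.line_to(p,R,feed=.05,max_force=14));rep(th)
p,R=push(0.0)
print(manip.line_to(p-.006*S[:,2],R,feed=.02,max_force=16));rep("press")
manip.hold(.3);rep("held")
for n in("side","scene"):cv2.imwrite(f"pics/{n}7.png",manip.camera(n)[:,:,::-1])
a=cv2.imread("pics/scene7.png")[170:310,130:270];b=cv2.imread("pics/side7.png")[120:260,300:440]
cv2.imwrite("pics/c11.png",cv2.resize(np.hstack([a,b]),None,fx=2.8,fy=2.8,interpolation=2))
E
```

```text
False
0.12 [-1.1 -0.7  0.7] shell rel hinge mm [-81.54  -0.21  38.61] 25.3333
False
0.04 [-0.9 -1.   0.1] shell rel hinge mm [-8.734e+01 -5.000e-02  3.170e+01] 25.6583
True
press [-9.2  2.3 11.4] shell rel hinge mm [-87.18  -0.49  28.12] 26.0
held [-10.1   0.8  12.5] shell rel hinge mm [-87.16  -0.48  28.12] 26.3
```

View pics/c11.png

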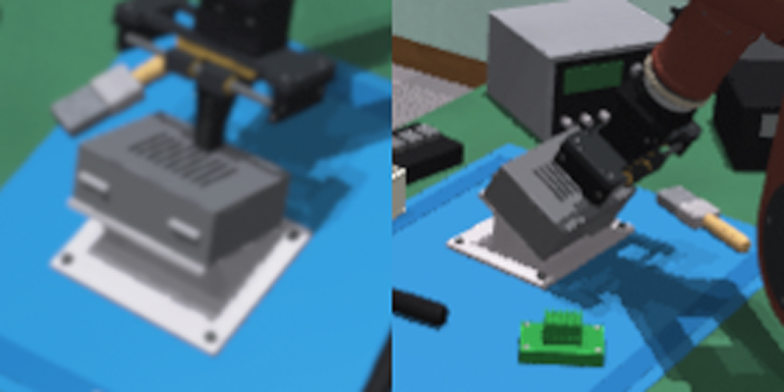

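Hard stop at 28.1 mm above the hinge plane (28 expected). One firmer press, then withdraw and look.

```bash
python3 - <<'E'
from h import *
import pickle
p,R=push(0.0);st=manip.read_state()["tool_pos"]
print(manip.line_to(st-.004*S[:,2],R,feed=.02,max_force=12))
s=manip.read_state();print(s["contact_force"],((s["tool_pos"]-H)@S*1e3).round(2))
manip.line_to(s["tool_pos"]+.08*S[:,2],R,feed=.12)
manip.move_ptp(O+S@[-.15,0,.20],R)
i,im=wpic("w_fin");pickle.dump(i,open("i4.pkl","wb"));print(manip.read_state()["time"])
for n in("side","scene"):cv2.imwrite(f"pics/{n}8.png",manip.camera(n)[:,:,::-1])
a=cv2.imread("pics/scene8.png")[170:310,130:270];b=cv2.imread("pics/side8.png")[120:260,300:440]
cv2.imwrite("pics/c12.png",cv2.resize(np.hstack([a,b]),None,fx=2.8,fy=2.8,interpolation=2))
E
```

```text
True
[-21.86997009   3.39598061  23.12128661] [-87.09  -0.48  27.93]
28.0833
```

View pics/w_fin.png

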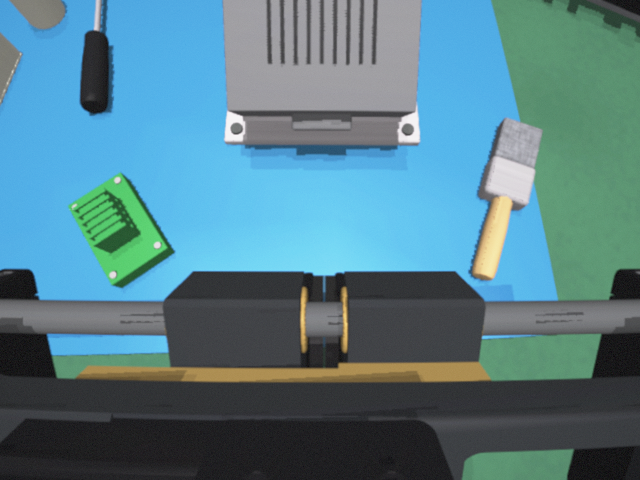

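View pics/c12.png

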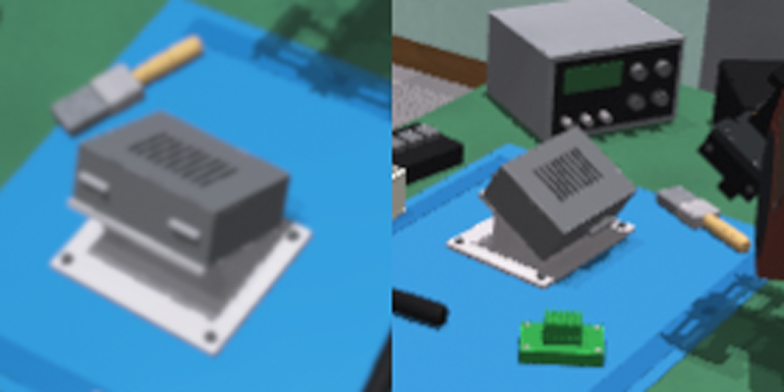

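View pics/scene8.png

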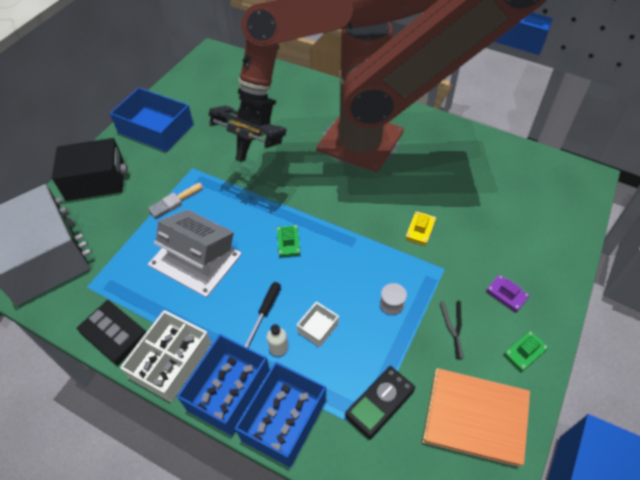

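The case is closed: the halves read as one block with no gap, and the cover's outer edge is at (229,111)–(418,111) in the wrist view. The bystanders are where they were. One numeric check, then hand in.

```bash
python3 - <<'E'
from h import *
import pickle
i=pickle.load(open("i4.pkl","rb"))
print(onplane(i,[(228,111),(418,111)],S,O,.056).round(1), proj(i,[O+S@[-.055,y,.056] for y in(.075,-.075)]))
th=.04;print("if 0.04 open:",proj(i,[H+S@[-.11*np.cos(th)+.028*np.sin(th),.075,.11*np.sin(th)+.028*np.cos(th)]]))
manip.hand_in()
E
```

```text
[[-54.3  74.7  56. ]
 [-54.6 -75.9  56. ]] [[227.69381022 111.95283875]
 [416.81887047 111.51848796]]
if 0.04 open: [[226.20689873 109.84913776]]
the job is handed in; nothing more can be done
```

The power module is in the nest and the case is shut. I handed the job in at about 28 s, with the arm withdrawn and touching nothing.

- **Module:** I gripped the black module by its aluminium heat sink and lowered it into the nest. It met the floor at 25.4 mm along the shell's z, against 25.5 mm expected, on a 7 N contact limit. A check after release put its four screws within about 0.5 mm of centred, with the module flat and clear of all four ribs.
- **Cover:** I pushed it over from behind with closed fingers. Under a 16 N press and then one of about 32 N it stopped hard at 28.1 and then 27.9 mm above the hinge plane, where 28 mm means shut.
- **Last checks:** The pictures show no gap on the sides they cover. The outer edge is within about 1 px of where a shut cover should appear, and 0.04 rad open would shift it only about 2 px, so the press height is the stronger proof. No camera saw the rims all round. The bystanders and look-alikes look unmoved by eye.
- **Disagreement:** The two readings of the cover's starting angle differed, 2.02 rad from the wrist view and 2.18 rad from the two fixed cameras. I approached with clearance for both, so it did not affect the result.

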